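Set the camera coupler's focus and lock it

ROBOT

A 7-joint arm with a two-finger parallel gripper is mounted at the origin on the work surface. World frame = base frame: x ahead of the robot, y to its left, z up, the work surface at z = 0. Lengths are in m, angles in rad, forces in N, time in s.
With the tool pointing down it reaches from about 0.35 to 0.9 m from the base axis. Payload 8.1 kg.
Tool frame: the origin (TCP) lies at the very end of the fingers, on their centre line; the grasp point (between the pads) lies 19 mm behind it (robot.grip_point_offset is the distance from the TCP to the grasp point, in m); y points along the fingers, x is the direction in which the jaws open and shut, and the axes are right-handed (so a half turn about y gives the same grasp; the last joint's range is limited). The gripper opens to 92 mm and grips with 3 to 60 N. Pads are 19 mm wide; open, the fingers measure 130 mm over their backs; the gripper's body (75 mm by 190 mm) begins 47 mm behind the grasp point.
Start: joints at [1.21, 0.434, 0.025, 1.573, -0.012, 1.134, -0.075], TCP at [0.159, -0.604, 0.227] pointing down, gripper open.
Joint ranges: [-2.62, 2.62], [-0.44, 2.09], [-1.27, 1.32], [0.08, 2.57], [-1.32, 4.46], [0.12, 2], [-2.74, 2.74]. Speed limits (rad/s): [2.22, 2.22, 3.01, 3.01, 3.14, 3.14, 3.14].

INTERFACE

Orientations are given as a unit quaternion [x, y, z, w].
In Python, from workcell import readout, cams, robot gives the robot as it stands.
- The arm moves only by the tool step_arm, never from a script. Its arguments are lists of equal length, an entry for each row: "slide": the shift along the tool's x, y, z in cm, a list of three; "rotation": the turn, a rotation vector about the tool's x, y, z in degrees, a list of three; "hand": the finger opening in cm, from 0 to 9.18. In form: {"slide": [[x, y, z], ...], "rotation": [[rx, ry, rz], ...], "hand": [hand, ...]}. A call has 1 to 8 rows; each row is the pose to reach, as a shift and turn from the pose measured when the call began, along the tool's axes at that moment; what a row does not reach only later rows make up. A row lasts 1/8 s, in which the tool goes at most 62.5 mm and 10.7 degrees, less where a joint would pass 70% of its speed; a pose out of reach is approached as far as the arm can. A call with a gripper value outside its range is refused whole. The fingers move at their own pace and stop on an object; the grip force is fixed at half the most. Time passes only in rows, so rows that repeat a pose let the fingers close. It gives the time, the measured TCP pose, the force and the opening at its end, in the units of the state.
- readout.sense(): the state, without advancing time (a new reading comes with each control period).
- cams.capture(name): name is "scene" or "top" or "wrist"; returns the picture (480x640x3 uint8, red, green, blue); there is no depth.
- cams.camera_info(name): a dict with "intrinsics" (3x3 intrinsics, pixels), "extrinsics" (4x4, takes a point from camera to world coordinates); the wrist camera has in their place "mount" (4x4, takes a point from camera to tool coordinates, whose origin is the TCP and whose axes are the tool frame's). Camera axes: x right, y up, looking along -z (the intrinsics and any distortion apply to the point x, -y, -z); pixel columns grow to the right and rows downward; lengths in m; the calibration is good to about 2 mm. The wrist camera is an equidistant fisheye: a pixel r from the principal point sees the ray r / f radians off the axis. A picture is of the moment at which its call begins: read the wrist's pose just before it. camera_info takes no time and is no camera call.
- robot.job_done(): hands the job in, once; it reports no verdict.
The state is a dict: "time_s": time; "q": joint angles; "qd": joint speeds; "effort": joint torques, N m; "position": TCP position; "ee_rot": TCP orientation; "ft_force": force on the tool from outside, world axes, zero at the start; "moment": the same for the moment, N m; "grip_width": opening from 0.0 (shut) to 1.0 (fully open).
Only numpy, scipy, OpenCV 4.12 (cv2) and the standard library are available. Lean on these libraries where they do the work, as an engineer would, in place of code of your own. Each camera call takes 0.05 s, during which the arm holds its last target.

TASK

On the microscope camera standing in the cradle, turn the focus knob on top until its white pointer points at the red mark on the dial. Then push the orange post of the black lock ring below it round clockwise (seen from above) until the ring is firmly tight, without forcing it, so that the knob stays on the mark. Do not disturb the spare objective, the lens cap and the filter cube beside it, and let go of everything at the end.

Things in the scene. Friction and masses are not known exactly. Their poses are not given: they have to be found in the camera images.
- coupler: White microscope camera (74 x 74 mm) bolted in an aluminium cradle plate (120 x 120 x 10 mm) fixed to the bench, with the coupler upright on it. Origin: centre of the underside, on the bench; its z axis is the upright axis shared by lock ring, dial and knob. It cannot move.
- collar: Dark fixed steel tube, 72 mm across, under the lock ring; origin on the axis, 52 mm above the bench. It hides the clamp that stops the ring. From first touch the push needed at the post rises from 6 N by about 1 N per mm. Pushed to 10 to 16 N (square to the lever) the ring is tight and stays so when let go; 8 N leaves it loose, 18 N overstrains it.
- dial: Round aluminium dial, 96 mm across, fixed, its top face 86 mm above the bench, between lock ring and knob; black ticks and one red mark 17 x 7 mm. Its origin lies on the bench on the coupler's axis; its x axis points toward the red mark. Its angle differs from start to start.
- mark (a point): Centre of the red mark on the dial, 39 mm from the axis, 87 mm above the bench.
- knob_grip (a point): Focus knob: black disc 58 mm across (87 to 94 mm above the bench) with an upright grey bar to pinch, 44 x 12 mm, 94 to 124 mm above the bench, white stripe on its pointer half. This point: on the axis, 109 mm up; x runs along the bar to the pointer. Drag 0.12 N m, stays where left. At the start the mark is 0.4 to 2.0 rad clockwise of the pointer.
- pointer (a point): Tip of the knob's white pointer, 30 mm from the axis, 94 mm above the bench. Within 5 degrees of the mark counts as set.
- ring: Black knurled lock ring, 100 mm across, 66 to 80 mm above the bench; origin on the axis at its underside. Its lever (along its x, 14 mm wide, to 85 mm from the axis, top at 78 mm) carries the orange post. Clockwise from above tightens. Steady drag, about 6 N at the post; stays where left. It meets the clamp 0.3 to 1.4 rad clockwise of its start, unseen.
- post (a point): Top centre of the orange upright post on the lock ring's lever, 78 mm from the axis, 124 mm above the bench; the post is a round pin 10 mm across standing free from 78 mm to 124 mm above the bench.
- objective: spare microscope objective standing on the bench, steel, 28 mm across, 46 mm high; leave alone. Origin: centre of its underside.
- lens_cap: black round lens cap, 44 mm across, 12 mm high; leave alone. Origin: centre of its underside.
- filter_cube: spare black filter cube with a green glass disc on top, 26 x 26 x 24 mm; leave alone. Origin: centre of its underside.

How it is judged:
By the outcome, as a careful person would: the job done as asked, in the order asked, and still so for the second after the job is handed in, with the robot touching nothing.
It also fails if it takes over 64 s, if anything falls off the work surface, if the arm or the gripper's body presses on something with over 40 N, if the wrist force passes 120 N, or if a joint passes its speed limit or range.

## Working session

There is one attempt and no reset: what is moved stays moved. The work goes in short steps, Python scripts to look and compute and a tool call to move; the robot and the scene stay as the last step left them, time stands still between calls to the robot, and variables do not carry over. Pictures are saved under pics/ and viewed, and the job is handed in when it is done.

Besides the shell and the picture viewer there is one more tool, called as a command line: name --argument value ..., lists and objects as JSON in quotes. step_arm: Moves the arm, as the interface text tells. Its arguments: {"type":"object","properties":{"slide":{"type":"array"},"rotation":{"type":"array"},"hand":{"type":"array"}},"required":["slide","rotation","hand"]}

```bash
ls; mkdir -p pics
python3 - <<'E'
from workcell import readout, cams, robot
import cv2
s=readout.sense(); print(s)
for n in ("scene","top"):
    cv2.imwrite(f"pics/{n}0.png",cams.capture(n)[:,:,::-1])
for n in ("scene","top","wrist"): print(n,cams.camera_info(n))
print(robot.grip_point_offset)
E
```

```text
pics
{'time_s': 0.0, 'q': array([ 1.21038647,  0.43519851,  0.0249435 ,  1.57413252, -0.01157976,
        1.13397411, -0.07510177]), 'qd': array([-5.47605473e-05,  1.01984113e-04, -1.08814569e-03, -1.64661165e-03,
        1.60440602e-03, -2.98514297e-03,  4.31653975e-04]), 'effort': array([-6.41357528e-04, -6.67850661e+01,  9.84807909e-01, -3.14467871e+01,
       -6.05798140e-02,  4.29831748e-02,  1.67193812e-04]), 'position': array([ 0.15917234, -0.60385083,  0.22594613]), 'ee_rot': array([-0.55982224,  0.43205671, -0.43111857,  0.56041309]), 'ft_force': array([ 0.07389548,  0.3017427 , -0.43065814]), 'moment': array([-0.03946745, -0.03365601, -0.0090001 ]), 'grip_width': 0.9979285813723048}
scene {'intrinsics': array([[440.00761958,   0.        , 323.70054561],
       [  0.        , 440.00761958, 239.14523302],
       [  0.        ,   0.        ,   1.        ]]), 'extrinsics': array([[ 0.8331104 , -0.35013441,  0.42817398,  0.85636679],
       [ 0.55282698,  0.55173727, -0.62447443, -0.37601919],
       [-0.01758956,  0.75696227,  0.65322181,  0.56200993],
       [ 0.        ,  0. 
[... 305 characters left out ...]
1,  0.022822  , -0.01931167,  0.05598891],
       [-0.01674347,  0.10780853,  0.99403067,  0.97471318],
       [ 0.        ,  0.        ,  0.        ,  1.        ]])}
wrist {'intrinsics': array([[371.64829954,   0.        , 316.92169565],
       [  0.        , 371.64829954, 234.82041032],
       [  0.        ,   0.        ,   1.        ]]), 'mount': array([[ 9.99999220e-01, -8.19805859e-04,  9.42138378e-04,
         1.42217493e-04],
       [ 1.13838464e-03,  2.88111742e-01, -9.57596119e-01,
        -1.58610938e-01],
       [ 5.13601780e-04,  9.57596445e-01,  2.88112451e-01,
         7.76256489e-02],
       [ 0.00000000e+00,  0.00000000e+00,  0.00000000e+00,
         1.00000000e+00]])}
0.0188
```

View pics/scene0.png

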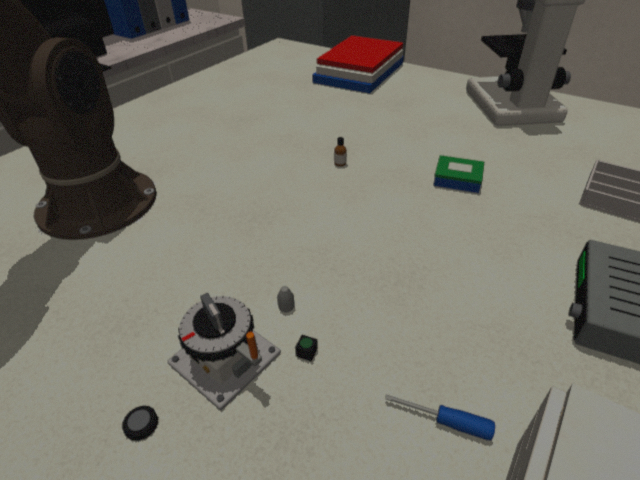

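View pics/top0.png

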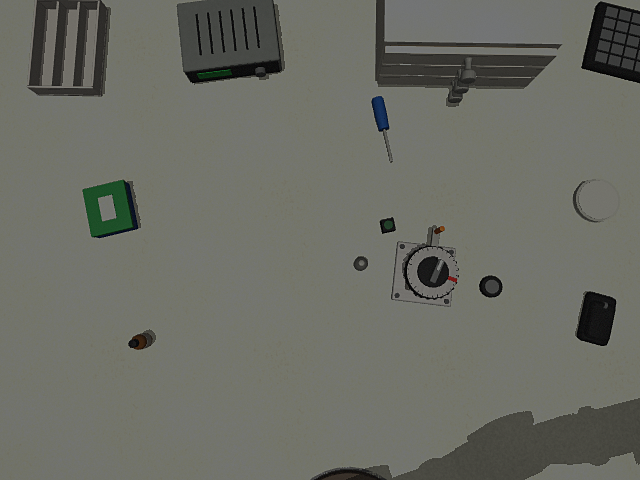

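The overview shows the coupler near top-image (432,270), the post near (438,230) and the red mark near (452,280). Next I'll enlarge those areas.

```bash
python3 - <<'E'
import cv2,numpy as np
a=cv2.imread("pics/top0.png")[210:320,375:515]; a=cv2.resize(a,None,fx=5.5,fy=5.4,interpolation=cv2.INTER_CUBIC)
a=np.clip(a*1.5,0,255).astype('uint8');cv2.imwrite("pics/top0c.png",a)
a=cv2.imread("pics/scene0.png")[275:415,150:330]; a=cv2.resize(a,None,fx=4,fy=4,interpolation=cv2.INTER_CUBIC)
a=np.clip(a*1.3,0,255).astype('uint8');cv2.imwrite("pics/scene0c.png",a)
E
cat > h.py <<'E'
import numpy as np
from scipy.spatial.transform import Rotation as R
from workcell import cams, readout
def ray(n,u,v):
    i=cams.camera_info(n);K=i["intrinsics"];T=i["extrinsics"]
    d=np.array([(u-K[0,2])/K[0,0],-(v-K[1,2])/K[1,1],-1.]);return T[:3,3],T[:3,:3]@d
def at(n,u,v,z):
    o,d=ray(n,u,v);return o+d*(z-o[2])/d[2]
def proj(n,p):
    i=cams.camera_info(n);K=i["intrinsics"];T=i["extrinsics"]
    c=T[:3,:3].T@(np.asarray(p,float)-T[:3,3]);return np.array([K[0,2]+K[0,0]*c[0]/-c[2],K[1,2]+K[1,1]*c[1]/c[2]])
def wproj(p,s):
    i=cams.camera_info("wrist");K=i["intrinsics"];M=i["mount"]
    t=R.from_quat(s["ee_rot"]).as_matrix().T@(np.asarray(p,float)-s["position"])
    c=M[:3,:3].T@(t-M[:3,3]);v=np.array([c[0],-c[1],-c[2]])
    r=np.hypot(v[0],v[1]);th=np.arctan2(r,v[2]);return K[:2,2]+K[0,0]*th*v[:2]/r
E
```

```text
(no output)
```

View pics/top0c.png

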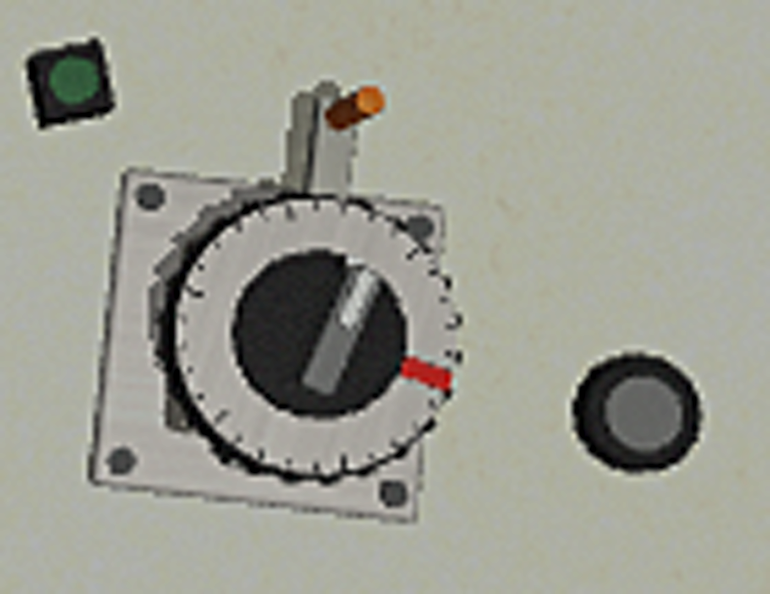

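View pics/scene0c.png

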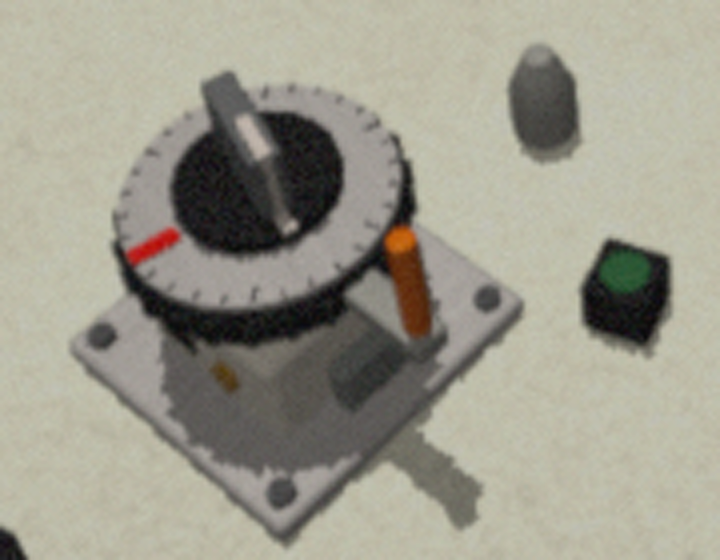

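Run:
```python
from h import *
f=lambda x,y:(375+x/5.5-.0,210+y/5.4)
g=lambda x,y:(150+x/4,275+y/4)
def P(name,p): print(name,np.round(p*1000,1)); return p
c=P("dialc",at("top",*f(317,337),.086)); 
cc=[at("top",*f(*q),.010) for q in((127,170),(442,207),(415,520),(92,483))]
c2=P("plate",sum(cc)/4)
m=P("mark",at("top",*f(427,374),.087))
po=P("post",at("top",*f(370,100),.124))
b1=P("bar1",at("top",*f(365,268),.124));b2=P("bar2",at("top",*f(319,388),.124))
P("barmid",(b1+b2)/2)
ms=P("mark s",at("scene",*g(153,247),.087)); ps=P("post s",at("scene",*g(401,237),.124))
P("dial s",at("scene",*g(258,195),.086))
# ends: far top ,near top
c=(c2+at("top",*f(317,337),.086))/2
for n,p in (("mark",m),("marks",ms),("post",po),("posts",ps)):
  d=(p-c)[:2];print(n,np.hypot(*d)*1000,np.degrees(np.arctan2(d[1],d[0])))
d=b1-b2;print("bar",np.degrees(np.arctan2(d[1],d[0])),np.linalg.norm(d))
for n,h,q in (("cube",.024,(75,80)),("cap",.012,(638,412))): P(n,at("top",*f(*q),h))
P("obj",at("top",361,263,.046))
s=readout.sense(); print(R.from_quat(s["ee_rot"]).as_matrix().round(3))
```

```text
dialc [ 512.2 -143.9   86. ]
plate [ 512.8 -143.2   10. ]
mark [ 500.3 -180.8   87. ]
post [ 590.2 -152.8  124. ]
bar1 [ 533.7 -151.   124. ]
bar2 [ 493.5 -136.   124. ]
barmid [ 513.6 -143.5  124. ]
mark s [ 502.9 -182.7   87. ]
post s [ 591.8 -153.8  124. ]
dial s [ 516.3 -147.6   86. ]
mark 39.24196960955873 -108.18704755835557
marks 40.339403141836364 -103.77645810577194
post 78.25458502402509 -6.808077184109498
posts 79.95675035765771 -7.348140214869084
bar -20.505453718812166 0.042931705761993615
cube [609.6 -69.   24. ]
cap [ 490.6 -277.9   12. ]
obj [529.3 -12.6  46. ]
[[ 0.255 -0.     0.967]
 [-0.967  0.001  0.255]
 [-0.001 -1.    -0.   ]]
```

Two cameras and the plate corners agree:

| Feature | Measured value |
|---|---|
| Axis | (0.5125, -0.1437) |
| Pointer | about -20.5° |
| Mark | about -107° |
| Post | about -7° |

Radii match the given 39 and 78 mm. I'll move above the knob now.

step_arm --slide '[[-3,0,4],[-7,0,9],[-11,0,14],[-15,0,19.5],[-19,0,25],[-23,0,30],[-26.5,0,34],[-29,0,37.5]]' --rotation '[[0,-8,0],[0,-18,0],[0,-28,0],[0,-38,0],[0,-48,0],[0,-58,0],[0,-68,0],[0,-78,0]]' --hand '[9,8,7,6,5,5,5,5]'

```text
time_s: 1.1
position: [0.4488, -0.2253, 0.2264]
ee_rot: [-0.706, -0.02, 0.02, 0.707]
ft_force: [0.0, -0.6, 1.0]
grip_width: 0.544
```

```bash
cat >> h.py <<'E'
C=np.array([.5125,-.1437])
def rel(p,yaw,s=None):
    "slide cm, rotation deg to reach TCP p, jaw dir yaw deg, pointing down"
    s=s or readout.sense();A=R.from_quat(s["ee_rot"]);c,n=np.cos(np.radians(yaw)),np.sin(np.radians(yaw))
    T=R.from_matrix(np.array([[c,-n,0],[n,c,0],[0,0,-1]])[:,[0,2,1]]*np.array([1,1,1]) if 0 else np.column_stack([[c,n,0],[0,0,-1],[-n,c,0]]))
    return (A.inv().apply(np.asarray(p)-s["position"])*100).round(2),np.degrees((A.inv()*T).as_rotvec()).round(2)
def st():
    s=readout.sense();A=R.from_quat(s["ee_rot"]).as_matrix()
    print("t",round(s["time_s"],2),"pos",s["position"].round(4),"yaw",np.degrees(np.arctan2(A[1,0],A[0,0])).round(2),"tilt",A[2].round(3),"F",s["ft_force"].round(2),"M",s["moment"].round(2),"g",round(s["grip_width"]*91.8,1),"q",s["q"].round(2));return s
E
python3 - <<'E'
from h import *
s=st();print(rel([*C,.20],69.5,s))
E
```

```text
t 1.1 pos [ 0.4488 -0.2253  0.2264] yaw 3.19 tilt [-0.    -1.     0.002] F [ 0.01 -0.55  1.  ] M [-0.08 -0.14  0.01] g 50.0 q [ 0.72  0.28 -0.45  1.84  0.14  1.06  0.28]
(array([6.81, 2.65, 7.79]), array([-9.000e-02, -6.631e+01,  3.000e-02]))
```

step_arm --slide '[[2,0,2],[4,0.5,5],[6,1,7],[6.8,1.5,7.8],[6.8,2,7.8],[6.8,2.6,7.8],[6.8,2.6,7.8],[6.8,2.6,7.8]]' --rotation '[[0,-9,0],[0,-19,0],[0,-29,0],[0,-39,0],[0,-49,0],[0,-59,0],[0,-66.3,0],[0,-66.3,0]]' --hand '[5,5,5,5,5,5,5,5]'

```text
time_s: 2.1
position: [0.5121, -0.1437, 0.2001]
ee_rot: [-0.58, -0.403, 0.403, 0.582]
ft_force: [0.4, 0.6, -1.0]
grip_width: 0.542
```

Run:
```python
from h import *
import cv2
s=st();print(rel([*C,.097],69.5,s))
a=cams.capture("wrist")[:,:,::-1];a=np.ascontiguousarray(np.clip(a*1.4,0,255).astype('uint8'))
cv2.imwrite("pics/w1.png",a)
ra=lambda r,d,z:[C[0]+r*np.cos(np.radians(d)),C[1]+r*np.sin(np.radians(d)),z]
for n,p in(("axis124",[*C,.124]),("b+",ra(.022,-20.5,.124)),("b-",ra(-.022,-20.5,.124)),("mark",ra(.039,-107,.087)),("post",ra(.078,-7,.124))): print(n,wproj(p,s).round(1))
```

```text
t 2.1 pos [ 0.5121 -0.1437  0.2001] yaw 69.43 tilt [ 0.002 -1.     0.002] F [ 0.41  0.57 -1.02] M [ 0.04 -0.2  -0.04] g 49.8 q [ 0.71  0.4  -0.71  1.79  0.3   1.06  1.1 ]
(array([ 0.  , 10.31, -0.06]), array([-0.11, -0.07,  0.09]))
axis124 [317.1 246.7]
b+ [317.1 277.1]
b- [317.1 214.5]
mark [266.3 234.4]
post [341.6 342.8]
```

View pics/w1.png

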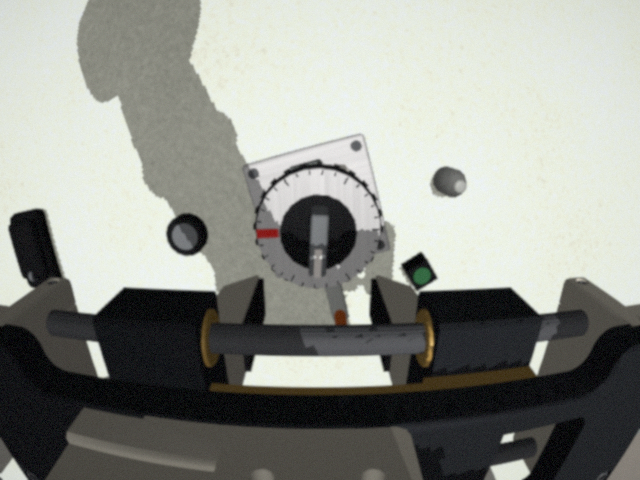

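The wrist picture matches the predictions: mark at (267,233), bar from (319,212) to (316,275). I'll descend onto the bar and pinch it.

step_arm --slide '[[0,2,0],[0,5,0],[0,7.5,0],[0,9.3,0],[0,10.2,0],[0,10.2,0],[0,10.2,0]]' --rotation '[[0,0,0],[0,0,0],[0,0,0],[0,0,0],[0,0,0],[0,0,0],[0,0,0]]' --hand '[5,5,5,5,5,3,2]'

```text
time_s: 3.02
position: [0.5126, -0.1435, 0.099]
ee_rot: [-0.581, -0.402, 0.402, 0.582]
ft_force: [-0.4, -0.1, 0.7]
grip_width: 0.376
```

step_arm --slide '[[0,0,0],[0,0,0],[0,0,0],[0,0,0],[0,0,0],[0,0,0]]' --rotation '[[0,0,0],[0,0,0],[0,0,0],[0,0,0],[0,0,0],[0,0,0]]' --hand '[1.0,0.5,0.5,0.5,0.5,0.5]'

```text
time_s: 3.78
position: [0.5131, -0.1431, 0.0995]
ee_rot: [-0.581, -0.403, 0.401, 0.582]
ft_force: [0.9, 1.5, 6.8]
grip_width: 0.128
```

Run:
```python
from h import *
import cv2
s=st()
a=cams.capture("wrist")[:,:,::-1];a=np.ascontiguousarray(np.clip(a*1.4,0,255).astype('uint8'))
cv2.imwrite("pics/w2.png",a)
```

```text
t 3.77 pos [ 0.5131 -0.1431  0.0995] yaw 69.33 tilt [ 0.002 -1.    -0.001] F [0.94 1.53 6.81] M [ 0.5  -0.17  0.11] g 11.7 q [ 0.65  0.52 -0.65  1.9   0.41  0.85  1.  ]
```

View pics/w2.png

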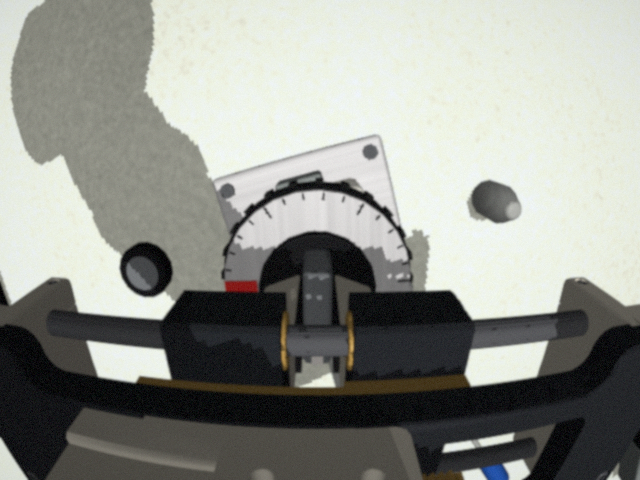

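Gripped at 11.7 mm. The mark is at about -108°, so I'll turn the knob clockwise about 87°.

step_arm --slide '[[0,0,0],[0,0,0],[0,0,0],[0,0,0],[0,0,0],[0,0,0],[0,0,0],[0,0,0]]' --rotation '[[0,4,0],[0,10,0],[0,17,0],[0,24,0],[0,31,0],[0,38,0],[0,45,0],[0,50,0]]' --hand '[0.5,0.5,0.5,0.5,0.5,0.5,0.5,0.5]'

```text
time_s: 4.82
position: [0.513, -0.1433, 0.0995]
ee_rot: [-0.697, -0.118, 0.117, 0.698]
ft_force: [-0.2, 0.6, 2.6]
grip_width: 0.128
```

Run:
```python
from h import *
s=st();print(rel([*C,.0995],69.5-87.5,s))
```

```text
t 4.83 pos [ 0.513  -0.1433  0.0995] yaw 19.14 tilt [ 0.001 -1.     0.001] F [-0.24  0.56  2.58] M [ 0.08 -0.13  0.16] g 11.7 q [ 0.49  0.47 -0.43  1.92  0.26  0.81  0.26]
(array([-0.06, -0.  , -0.02]), array([-0.09, 37.14,  0.06]))
```

step_arm --slide '[[0,0,0],[0,0,0],[0,0,0],[0,0,0],[0,0,0],[0,0,0],[0,0,0],[0,0,0]]' --rotation '[[0,5,0],[0,11,0],[0,18,0],[0,25,0],[0,31,0],[0,35,0],[0,37,0],[0,37,0]]' --hand '[0.5,0.5,0.5,0.5,0.5,0.5,0.5,0.5]'

```text
time_s: 5.82
position: [0.5129, -0.1433, 0.0995]
ee_rot: [-0.698, 0.109, -0.11, 0.699]
ft_force: [-0.6, 0.7, 2.0]
grip_width: 0.128
```

Run:
```python
from h import *
import cv2
s=st()
for n in("top","scene","wrist"):
    a=cams.capture(n)[:,:,::-1];cv2.imwrite(f"pics/{n}3.png",np.clip(a*1.4,0,255).astype('uint8'))
a=cv2.imread("pics/wrist3.png")[180:420,180:460];b=cv2.imread("pics/scene3.png")[270:380,150:290]
cv2.imwrite("pics/c3.png",np.hstack([cv2.resize(x,(390,400),interpolation=cv2.INTER_CUBIC) for x in(a,b)]))
```

```text
t 5.83 pos [ 0.5129 -0.1433  0.0995] yaw -17.83 tilt [ 0.    -1.     0.002] F [-0.55  0.68  2.  ] M [0.07 0.1  0.  ] g 11.7 q [ 0.37  0.45 -0.26  1.93  0.16  0.78 -0.29]
```

View pics/c3.png

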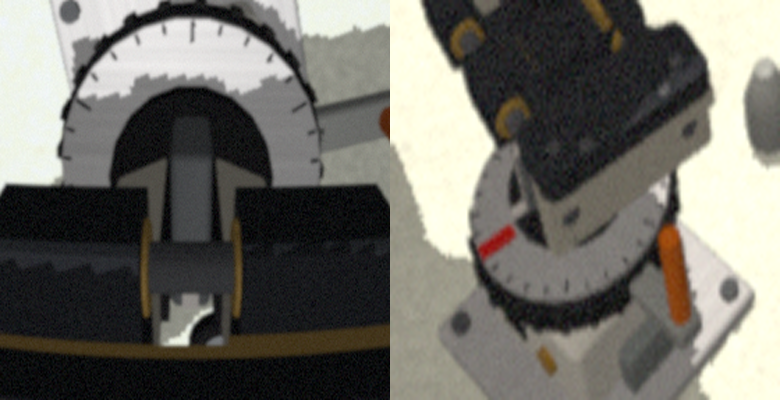

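The scene view shows the white stripe in line with the red mark. I'll release, lift and check.

step_arm --slide '[[0,0,0],[0,0,0],[0,0,0],[0,-2,0],[0,-5,0],[0,-9,0],[0,-13,0],[0,-13,0]]' --rotation '[[0,0,0],[0,0,0],[0,0,0],[0,0,0],[0,0,0],[0,0,0],[0,0,0],[0,0,0]]' --hand '[2,3,3.5,3.5,3.5,3.5,3.5,3.5]'

```text
time_s: 6.98
position: [0.5147, -0.1438, 0.2326]
ee_rot: [-0.698, 0.107, -0.112, 0.699]
ft_force: [0.0, 0.5, 0.3]
grip_width: 0.381
```

Run:
```python
from h import *
import cv2
s=st()
a=cams.capture("wrist")[:,:,::-1];a=np.ascontiguousarray(np.clip(a*1.4,0,255).astype('uint8'))
cv2.imwrite("pics/w4.png",a)
b=np.clip(cams.capture("scene")[:,:,::-1]*1.4,0,255).astype('uint8')[270:380,150:290]
cv2.imwrite("pics/c4.png",np.hstack([cv2.resize(x,(390,400),interpolation=cv2.INTER_CUBIC) for x in(a[140:340,220:420],b)]))
```

```text
t 6.97 pos [ 0.5147 -0.1438  0.2326] yaw -17.83 tilt [ 0.006 -1.     0.002] F [0.   0.5  0.29] M [ 0.05 -0.07  0.02] g 35.0 q [ 0.4   0.3  -0.29  1.77  0.09  1.08 -0.23]
```

View pics/c4.png

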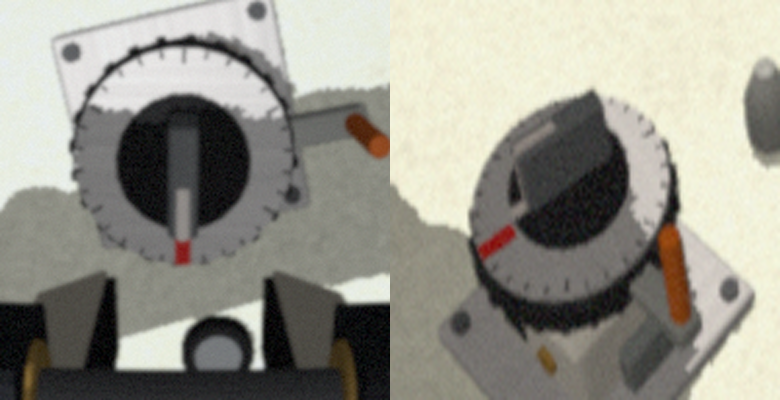

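The pointer is on the mark: the stripe and the mark share column 182 in the wrist crop. Next I'll close the fingers and move beside the post on its counter-clockwise side.

```bash
cat >> h.py <<'E'
def pp(ang,off,z,r=.078):
    "TCP for pushing: lever angle deg, tangential ccw offset m"
    a=np.radians(ang);return [C[0]+r*np.cos(a)-off*np.sin(a),C[1]+r*np.sin(a)+off*np.cos(a),z]
E
python3 - <<'E'
from h import *
s=readout.sense();print(rel(pp(-7,.030,.16),-7,s),rel(pp(-7,.030,.092),-7,s))
E
```

```text
(array([7.08, 6.95, 4.38]), array([ -0.09, -10.82,   0.04])) (array([ 7.08, 13.74,  4.37]), array([ -0.09, -10.82,   0.04]))
```

step_arm --slide '[[3,0,2],[6,1,4],[7.1,4,4.4],[7.1,8,4.4],[7.1,11.5,4.4],[7.1,13.3,4.4],[7.1,13.7,4.4],[7.1,13.7,4.4]]' --rotation '[[0,-5,0],[0,-10.8,0],[0,-10.8,0],[0,-10.8,0],[0,-10.8,0],[0,-10.8,0],[0,-10.8,0],[0,-10.8,0]]' --hand '[2,1,0,0,0,0,0,0]'

```text
time_s: 8.07
position: [0.5943, -0.1233, 0.093]
ee_rot: [-0.705, 0.043, -0.044, 0.706]
ft_force: [0.8, 0.3, -0.8]
grip_width: 0.004
```

Run:
```python
from h import *
import cv2
s=st()
a=np.clip(cams.capture("wrist")[:,:,::-1]*1.4,0,255).astype('uint8')
b=np.clip(cams.capture("scene")[:,:,::-1]*1.4,0,255).astype('uint8')[240:380,150:310]
cv2.imwrite("pics/c5.png",np.hstack([cv2.resize(x,(390,400),interpolation=cv2.INTER_CUBIC) for x in(a[140:380,200:440],b)]))
for k in range(0,25,3): print(k,*[x.round(2) for x in rel(pp(-7-k,.0145,.092),-7-k,s)])
```

```text
t 8.07 pos [ 0.5943 -0.1233  0.093 ] yaw -7.02 tilt [ 0.002 -1.     0.001] F [ 0.77  0.32 -0.82] M [-0.05 -0.11  0.01] g 0.4 q [ 0.32  0.56 -0.29  1.75  0.2   0.86 -0.19]
0 [-0.07  0.1  -1.57] [-0.08 -0.02  0.09]
3 [-0.01  0.1  -1.98] [-0.09  2.98  0.09]
6 [ 0.04  0.1  -2.4 ] [-0.09  5.98  0.09]
9 [ 0.06  0.1  -2.81] [-0.09  8.98  0.09]
12 [ 0.06  0.1  -3.23] [-0.09 11.98  0.08]
15 [ 0.04  0.1  -3.64] [-0.1  14.98  0.08]
18 [-0.    0.1  -4.06] [-0.1  17.98  0.08]
21 [-0.07  0.1  -4.47] [-0.1  20.98  0.08]
24 [-0.15  0.1  -4.87] [-0.1  23.98  0.07]
```

View pics/c5.png

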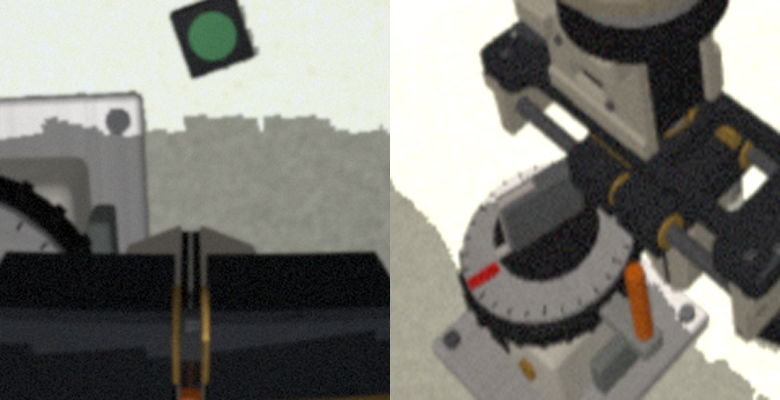

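The fingers are beside the post and clear. First I'll push about 10°, which is below the earliest possible clamp angle of 17°.

step_arm --slide '[[-0.05,0.1,-0.8],[-0.07,0.1,-1.5],[-0.05,0.1,-1.7],[-0.01,0.1,-1.98],[0.02,0.1,-2.2],[0.04,0.1,-2.4],[0.05,0.1,-2.6],[0.06,0.1,-2.8]]' --rotation '[[0,0,0],[0,0,0],[0,1,0],[0,3,0],[0,4.5,0],[0,6,0],[0,7.5,0],[0,9,0]]' --hand '[0,0,0,0,0,0,0,0]'

```text
time_s: 9.18
position: [0.5927, -0.1496, 0.0932]
ee_rot: [-0.699, 0.097, -0.1, 0.701]
ft_force: [0.7, 6.0, 2.7]
grip_width: 0.0
```

```bash
cat >> h.py <<'E'
def ft():
    s=st();A=R.from_quat(s["ee_rot"]);print("F tool",A.inv().apply(s["ft_force"]).round(2))
    d=s["position"][:2]-C
    t=A.as_matrix()[:2,2];print("yaw-based post angle; TCP radial/tang:",(d@A.as_matrix()[:2,0]).round(4),(d@t).round(4));return s
E
python3 - <<'E'
from h import *
import cv2
s=ft()
b=np.clip(cams.capture("scene")[:,:,::-1]*1.4,0,255).astype('uint8')[240:380,150:310]
cv2.imwrite("pics/c6.png",cv2.resize(b,None,fx=3,fy=3))
for k in range(9,34,3): print(k,*[x.round(2) for x in rel(pp(-7-k,.0145,.092),-7-k,s)])
E
```

```text
t 9.18 pos [ 0.5927 -0.1496  0.0932] yaw -16.04 tilt [ 0.004 -1.     0.004] F [0.71 6.01 2.67] M [ 1.24 -0.17  0.02] g 0.0 q [ 0.34  0.56 -0.25  1.74  0.17  0.86 -0.27]
F tool [-0.97 -2.65  5.99]
yaw-based post angle; TCP radial/tang: 0.0787 0.0165
9 [-0.07  0.12 -0.2 ] [-0.22 -0.04  0.2 ]
12 [-0.    0.12 -0.61] [-0.23  2.96  0.2 ]
15 [ 0.04  0.12 -1.02] [-0.23  5.96  0.19]
18 [ 0.06  0.12 -1.43] [-0.24  8.96  0.19]
21 [ 0.06  0.12 -1.85] [-0.24 11.96  0.18]
24 [ 0.04  0.11 -2.26] [-0.25 14.96  0.17]
27 [ 0.    0.11 -2.68] [-0.25 17.96  0.17]
30 [-0.06  0.11 -3.09] [-0.26 20.96  0.16]
33 [-0.15  0.11 -3.49] [-0.26 23.96  0.15]
```

View pics/c6.png

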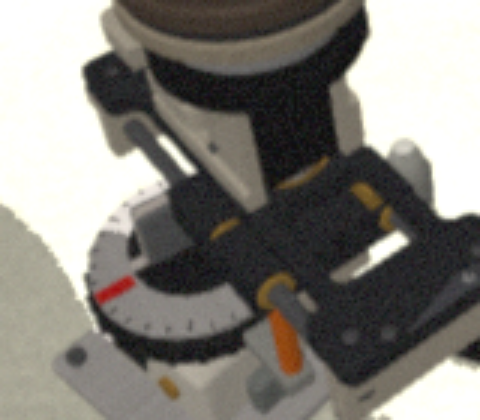

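Steady drag reads 6.0 N along the tangent, as specified. I'll continue in 5° steps, reading the force after each.

step_arm --slide '[[-0.05,0.1,-0.35],[0,0.1,-0.6],[0.03,0.1,-0.85],[0.04,0.1,-1.02]]' --rotation '[[0,1,0],[0,3,0],[0,4.6,0],[0,6,0]]' --hand '[0,0,0,0]'

```text
time_s: 9.72
position: [0.5913, -0.1584, 0.0929]
ee_rot: [-0.692, 0.134, -0.138, 0.696]
ft_force: [1.8, 6.2, 3.7]
grip_width: -0.002
```

```bash
cat > n.py <<'E'
from h import *
import sys
s=ft();A=R.from_quat(s["ee_rot"]).as_matrix();y=np.degrees(np.arctan2(A[1,0],A[0,0]))
for k in (0,1.5,3,4.5,6): print(k,*[x.round(2) for x in rel(pp(y-k,.0145,.092),y-k,s)])
E
python3 n.py
```

```text
t 9.72 pos [ 0.5913 -0.1584  0.0929] yaw -22.16 tilt [ 0.004 -1.     0.006] F [1.78 6.19 3.68] M [ 1.1  -0.36 -0.02] g -0.2 q [ 0.33  0.56 -0.22  1.74  0.15  0.85 -0.35]
F tool [-0.67 -3.65  6.43]
yaw-based post angle; TCP radial/tang: 0.0785 0.0161
0 [-0.05  0.09 -0.16] [-0.35  0.    0.26]
1.5 [-0.02  0.09 -0.36] [-0.36  1.5   0.25]
3 [ 0.01  0.09 -0.57] [-0.36  3.    0.25]
4.5 [ 0.04  0.09 -0.77] [-0.36  4.5   0.24]
6 [ 0.06  0.08 -0.98] [-0.37  6.    0.24]
```

step_arm --slide '[[-0.03,0,-0.35],[0,0,-0.57],[0.03,0,-0.77],[0.04,0,-0.9]]' --rotation '[[0,1.5,0],[0,3,0],[0,4.5,0],[0,5.5,0]]' --hand '[0,0,0,0]'

```text
time_s: 10.22
position: [0.5894, -0.1656, 0.0932]
ee_rot: [-0.684, 0.167, -0.172, 0.689]
ft_force: [3.1, 5.2, 0.6]
grip_width: 0.003
```

```bash
python3 n.py
```

```text
t 10.22 pos [ 0.5894 -0.1656  0.0932] yaw -27.67 tilt [ 0.005 -1.     0.009] F [3.06 5.23 0.65] M [ 1.07 -0.76  0.05] g 0.3 q [ 0.33  0.56 -0.2   1.74  0.13  0.85 -0.41]
F tool [ 0.28 -0.59  6.05]
yaw-based post angle; TCP radial/tang: 0.0783 0.0163
0 [-0.03  0.12 -0.18] [-0.5   0.    0.29]
1.5 [ 0.01  0.12 -0.39] [-0.51  1.5   0.28]
3 [ 0.04  0.12 -0.59] [-0.51  3.    0.27]
4.5 [ 0.06  0.12 -0.8 ] [-0.51  4.5   0.27]
6 [ 0.08  0.12 -1.01] [-0.52  6.    0.26]
```

Still only drag at 6.0 N. I'll keep going and correct the small tilt.

step_arm --slide '[[0,0,-0.39],[0.03,0,-0.59],[0.05,0,-0.8],[0.06,0,-0.92]]' --rotation '[[-0.5,1.5,0.3],[-0.5,3,0.3],[-0.5,4.5,0.3],[-0.5,5.5,0.3]]' --hand '[0,0,0,0]'

```text
time_s: 10.72
position: [0.5868, -0.1728, 0.0933]
ee_rot: [-0.677, 0.202, -0.202, 0.678]
ft_force: [3.8, 4.0, -1.9]
grip_width: 0.006
```

```bash
python3 n.py
```

```text
t 10.72 pos [ 0.5868 -0.1728  0.0933] yaw -33.19 tilt [ 0.    -1.     0.002] F [ 3.79  4.02 -1.87] M [ 0.93 -0.94  0.07] g 0.5 q [ 0.32  0.56 -0.17  1.74  0.12  0.85 -0.48]
F tool [0.96 1.89 5.44]
yaw-based post angle; TCP radial/tang: 0.0781 0.0163
0 [-0.01  0.13 -0.18] [-0.14  0.    0.01]
1.5 [ 0.02  0.13 -0.38] [-0.14  1.5   0.01]
3 [ 0.05  0.13 -0.59] [-0.14  3.    0.01]
4.5 [ 0.08  0.13 -0.8 ] [-0.14  4.5   0.01]
6 [ 0.1   0.13 -1.  ] [-0.14  6.    0.01]
```

step_arm --slide '[[0.02,0,-0.39],[0.04,0,-0.59],[0.06,0,-0.8],[0.08,0,-0.92]]' --rotation '[[-0.1,1.5,0],[-0.1,3,0],[-0.1,4.5,0],[-0.1,5.5,0]]' --hand '[0,0,0,0]'

```text
time_s: 11.22
position: [0.5836, -0.1798, 0.0934]
ee_rot: [-0.666, 0.234, -0.235, 0.668]
ft_force: [4.3, 4.4, -2.7]
grip_width: 0.005
```

```bash
python3 n.py
```

```text
t 11.22 pos [ 0.5836 -0.1798  0.0934] yaw -38.71 tilt [ 0.001 -1.     0.003] F [ 4.29  4.36 -2.69] M [ 0.88 -0.93 -0.02] g 0.4 q [ 0.31  0.55 -0.15  1.75  0.1   0.85 -0.55]
F tool [0.62 2.71 6.08]
yaw-based post angle; TCP radial/tang: 0.078 0.0163
0 [-0.    0.14 -0.18] [-0.17  0.    0.05]
1.5 [ 0.03  0.14 -0.38] [-0.17  1.5   0.04]
3 [ 0.06  0.14 -0.59] [-0.17  3.    0.04]
4.5 [ 0.09  0.14 -0.79] [-0.17  4.5   0.04]
6 [ 0.1   0.14 -1.  ] [-0.17  6.    0.04]
```

step_arm --slide '[[0.02,0,-0.39],[0.05,0.02,-0.59],[0.08,0.04,-0.8],[0.09,0.05,-0.92]]' --rotation '[[-0.1,1.5,0],[-0.1,3,0],[-0.1,4.5,0],[-0.1,5.5,0]]' --hand '[0,0,0,0]'

```text
time_s: 11.72
position: [0.5798, -0.1865, 0.0932]
ee_rot: [-0.654, 0.265, -0.267, 0.656]
ft_force: [3.5, 3.7, -0.3]
grip_width: 0.005
```

```bash
python3 n.py
```

```text
t 11.72 pos [ 0.5798 -0.1865  0.0932] yaw -44.24 tilt [ 0.001 -1.     0.004] F [ 3.46  3.71 -0.29] M [ 0.85 -0.96 -0.03] g 0.4 q [ 0.31  0.55 -0.12  1.75  0.08  0.84 -0.62]
F tool [-0.11  0.31  5.07]
yaw-based post angle; TCP radial/tang: 0.0781 0.0162
0 [-0.01  0.12 -0.17] [-0.2   0.    0.08]
1.5 [ 0.03  0.12 -0.38] [-0.2   1.5   0.08]
3 [ 0.06  0.12 -0.58] [-0.2   3.    0.08]
4.5 [ 0.08  0.12 -0.79] [-0.21  4.5   0.07]
6 [ 0.1   0.12 -1.  ] [-0.21  6.    0.07]
```

step_arm --slide '[[0.02,0,-0.39],[0.05,0.02,-0.59],[0.08,0.04,-0.8],[0.09,0.05,-0.92]]' --rotation '[[-0.2,1.5,0],[-0.2,3,0],[-0.2,4.5,0],[-0.2,5.5,0]]' --hand '[0,0,0,0]'

```text
time_s: 12.22
position: [0.5754, -0.1927, 0.0931]
ee_rot: [-0.641, 0.296, -0.299, 0.642]
ft_force: [3.0, 4.2, 0.1]
grip_width: 0.01
```

```bash
python3 n.py
```

```text
t 12.22 pos [ 0.5754 -0.1927  0.0931] yaw -49.76 tilt [ 0.002 -1.     0.003] F [2.98 4.2  0.08] M [ 0.85 -0.91 -0.02] g 0.9 q [ 0.3   0.54 -0.1   1.76  0.06  0.84 -0.69]
F tool [-1.28 -0.06  4.98]
yaw-based post angle; TCP radial/tang: 0.078 0.0164
0 [-0.    0.11 -0.19] [-0.16  0.    0.12]
1.5 [ 0.03  0.11 -0.39] [-0.16  1.5   0.12]
3 [ 0.06  0.11 -0.6 ] [-0.16  3.    0.12]
4.5 [ 0.09  0.11 -0.81] [-0.16  4.5   0.11]
6 [ 0.1   0.11 -1.01] [-0.17  6.    0.11]
```

step_arm --slide '[[0.02,0,-0.39],[0.05,0.02,-0.59],[0.08,0.04,-0.8],[0.09,0.05,-0.92]]' --rotation '[[-0.2,1.5,0.1],[-0.2,3,0.1],[-0.2,4.5,0.1],[-0.2,5.5,0.1]]' --hand '[0,0,0,0]'

```text
time_s: 12.72
position: [0.5705, -0.1983, 0.0931]
ee_rot: [-0.626, 0.327, -0.329, 0.627]
ft_force: [3.6, 3.7, -0.6]
grip_width: 0.007
```

```bash
python3 n.py
```

```text
t 12.72 pos [ 0.5705 -0.1983  0.0931] yaw -55.28 tilt [ 0.001 -1.     0.002] F [ 3.62  3.71 -0.59] M [ 0.86 -0.88 -0.04] g 0.6 q [ 0.3   0.54 -0.07  1.77  0.05  0.83 -0.76]
F tool [-0.99  0.6   5.08]
yaw-based post angle; TCP radial/tang: 0.0779 0.0165
0 [ 0.01  0.11 -0.2 ] [-0.12  0.    0.06]
1.5 [ 0.04  0.11 -0.41] [-0.13  1.5   0.06]
3 [ 0.07  0.11 -0.62] [-0.13  3.    0.06]
4.5 [ 0.1   0.11 -0.82] [-0.13  4.5   0.06]
6 [ 0.11  0.11 -1.03] [-0.13  6.    0.06]
```

step_arm --slide '[[0.03,0,-0.41],[0.06,0.02,-0.62],[0.09,0.04,-0.82],[0.1,0.05,-0.95]]' --rotation '[[-0.1,1.5,0],[-0.1,3,0],[-0.1,4.5,0],[-0.1,5.5,0]]' --hand '[0,0,0,0]'

```text
time_s: 13.22
position: [0.5649, -0.2037, 0.0931]
ee_rot: [-0.609, 0.357, -0.359, 0.611]
ft_force: [5.0, 3.3, -0.1]
grip_width: 0.004
```

```bash
python3 n.py
```

```text
t 13.22 pos [ 0.5649 -0.2037  0.0931] yaw -60.8 tilt [ 0.002 -1.     0.003] F [ 5.    3.35 -0.07] M [ 0.8  -0.96 -0.04] g 0.4 q [ 0.29  0.53 -0.04  1.78  0.03  0.83 -0.83]
F tool [-0.48  0.09  6.  ]
yaw-based post angle; TCP radial/tang: 0.0779 0.0165
0 [ 0.01  0.11 -0.2 ] [-0.2  0.   0.1]
1.5 [ 0.04  0.11 -0.4 ] [-0.2   1.5   0.09]
3 [ 0.07  0.11 -0.61] [-0.2   3.    0.09]
4.5 [ 0.1   0.11 -0.81] [-0.2   4.5   0.09]
6 [ 0.12  0.11 -1.02] [-0.2   6.    0.09]
```

step_arm --slide '[[0.03,0,-0.41],[0.06,0.02,-0.62],[0.09,0.04,-0.82],[0.1,0.05,-0.95]]' --rotation '[[-0.2,1.5,0.1],[-0.2,3,0.1],[-0.2,4.5,0.1],[-0.2,5.5,0.1]]' --hand '[0,0,0,0]'

```text
time_s: 13.72
position: [0.5594, -0.208, 0.0932]
ee_rot: [-0.591, 0.386, -0.388, 0.593]
ft_force: [7.5, 5.0, -0.3]
grip_width: 0.008
```

```bash
python3 n.py
```

```text
t 13.72 pos [ 0.5594 -0.208   0.0932] yaw -66.3 tilt [ 0.001 -1.     0.004] F [ 7.46  4.97 -0.26] M [ 0.97 -1.47  0.  ] g 0.7 q [ 0.28  0.53 -0.02  1.79  0.01  0.82 -0.9 ]
F tool [-1.55  0.29  8.83]
yaw-based post angle; TCP radial/tang: 0.0778 0.0171
0 [ 0.02  0.12 -0.26] [-0.23  0.    0.04]
1.5 [ 0.06  0.12 -0.46] [-0.23  1.5   0.04]
3 [ 0.09  0.12 -0.67] [-0.23  3.    0.03]
4.5 [ 0.11  0.12 -0.87] [-0.23  4.5   0.03]
6 [ 0.13  0.12 -1.08] [-0.24  6.    0.03]
```

The force is rising to about 8.7 N, so the clamp has been met. I'll take smaller steps toward about 13 N.

step_arm --slide '[[0.03,0.03,-0.35],[0.05,0.03,-0.45],[0.06,0.03,-0.55],[0.06,0.03,-0.55]]' --rotation '[[-0.2,0.7,0],[-0.2,1.2,0],[-0.2,1.8,0],[-0.2,1.8,0]]' --hand '[0,0,0,0]'

```text
time_s: 14.22
position: [0.5573, -0.2094, 0.0934]
ee_rot: [-0.585, 0.394, -0.397, 0.587]
ft_force: [7.8, 3.6, -3.7]
grip_width: 0.009
```

```bash
python3 n.py
```

```text
t 14.22 pos [ 0.5573 -0.2094  0.0934] yaw -68.05 tilt [ 0.001 -1.     0.005] F [ 7.84  3.59 -3.66] M [ 0.96 -1.74 -0.06] g 0.8 q [ 0.28  0.52 -0.01  1.8   0.01  0.82 -0.92]
F tool [-0.4   3.7   8.59]
yaw-based post angle; TCP radial/tang: 0.0777 0.017
0 [ 0.03  0.14 -0.25] [-0.3   0.    0.08]
1.5 [ 0.07  0.14 -0.45] [-0.3   1.5   0.08]
3 [ 0.1   0.14 -0.66] [-0.3   3.    0.07]
4.5 [ 0.12  0.14 -0.87] [-0.3   4.5   0.07]
6 [ 0.14  0.14 -1.07] [-0.3   6.    0.06]
```

```bash
cat > avg.py <<'E'
from h import *
L=[]
for i in range(6):
    cams.capture("top");s=readout.sense();A=R.from_quat(s["ee_rot"]);L.append(np.r_[A.inv().apply(s["ft_force"]),A.inv().apply(s["moment"])])
L=np.array(L);print(L[:,[0,1,2,3]].round(2));print(L.mean(0).round(2))
E
python3 avg.py; python3 n.py
```

```text
[[-1.34  3.89  8.56  2.03]
 [-1.37  4.07  8.4   2.02]
 [-0.83  3.49  8.71  1.98]
 [-0.51  4.25  8.73  2.02]
 [-1.99  2.79  8.62  1.95]
 [-0.96  4.53  8.28  1.93]]
[-1.17  3.84  8.55  1.99  0.03  0.23]
t 14.53 pos [ 0.5573 -0.2094  0.0935] yaw -68.05 tilt [ 0.001 -1.     0.005] F [ 7.35  3.98 -4.49] M [ 0.94 -1.7  -0.03] g 0.3 q [ 0.28  0.52 -0.01  1.8   0.01  0.82 -0.92]
F tool [-0.96  4.53  8.28]
yaw-based post angle; TCP radial/tang: 0.0777 0.017
0 [ 0.03  0.14 -0.25] [-0.3   0.    0.08]
1.5 [ 0.07  0.14 -0.46] [-0.3   1.5   0.08]
3 [ 0.1   0.14 -0.66] [-0.3   3.    0.07]
4.5 [ 0.12  0.14 -0.87] [-0.3   4.5   0.07]
6 [ 0.14  0.14 -1.07] [-0.31  6.    0.07]
```

step_arm --slide '[[0.04,0.1,-0.35],[0.05,0.1,-0.45],[0.05,0.1,-0.55]]' --rotation '[[-0.3,0.7,0],[-0.3,1.4,0],[-0.3,2,0]]' --hand '[0,0,0]'

```text
time_s: 14.9
position: [0.556, -0.2105, 0.0934]
ee_rot: [-0.578, 0.404, -0.408, 0.58]
ft_force: [9.8, 5.7, -3.0]
grip_width: 0.008
```

```bash
python3 n.py;python3 avg.py; python3 n.py
```

```text
t 14.9 pos [ 0.556  -0.2105  0.0934] yaw -70.0 tilt [ 0.003 -1.     0.006] F [ 9.82  5.71 -2.97] M [ 1.04 -2.16 -0.03] g 0.7 q [ 0.28  0.52 -0.    1.8   0.    0.81 -0.95]
F tool [-2.01  3.03 11.16]
yaw-based post angle; TCP radial/tang: 0.0776 0.018
0 [ 0.04  0.13 -0.35] [-0.35  0.    0.15]
1.5 [ 0.07  0.13 -0.56] [-0.36  1.5   0.15]
3 [ 0.1   0.13 -0.76] [-0.36  3.    0.15]
4.5 [ 0.13  0.13 -0.97] [-0.36  4.5   0.14]
6 [ 0.15  0.13 -1.17] [-0.36  6.    0.14]
[[-1.25  2.9  10.51  2.32]
 [-1.6   1.64  9.68  2.29]
 [-1.07  2.29 10.8   2.27]
 [-1.37  1.77 10.57  2.24]
 [-0.62  3.11 10.66  2.24]
 [-1.8   2.31 10.51  2.22]]
[-1.29  2.34 10.45  2.26  0.03  0.26]
t 15.2 pos [ 0.5559 -0.2105  0.0934] yaw -69.98 tilt [ 0.003 -1.     0.006] F [ 9.27  5.29 -2.26] M [ 1.01 -2.   -0.03] g 0.6 q [ 0.28  0.52 -0.    1.8   0.    0.81 -0.95]
F tool [-1.8   2.31 10.51]
yaw-based post angle; TCP radial/tang: 0.0777 0.0179
0 [ 0.03  0.13 -0.34] [-0.34  0.    0.16]
1.5 [ 0.07  0.13 -0.54] [-0.35  1.5   0.15]
3 [ 0.1   0.13 -0.75] [-0.35  3.    0.15]
4.5 [ 0.12  0.13 -0.96] [-0.35  4.5   0.14]
6 [ 0.14  0.13 -1.16] [-0.35  6.    0.14]
```

step_arm --slide '[[0.04,0.1,-0.42],[0.05,0.1,-0.5],[0.05,0.1,-0.58]]' --rotation '[[-0.3,0.5,0.1],[-0.3,1,0.1],[-0.3,1.4,0.1]]' --hand '[0,0,0]'

```text
time_s: 15.58
position: [0.5546, -0.2113, 0.0934]
ee_rot: [-0.573, 0.41, -0.414, 0.576]
ft_force: [10.8, 5.0, -2.6]
grip_width: 0.003
```

```bash
python3 n.py;python3 avg.py
```

```text
t 15.57 pos [ 0.5546 -0.2113  0.0934] yaw -71.31 tilt [ 0.002 -1.     0.008] F [10.81  5.03 -2.61] M [ 1.06 -2.39 -0.  ] g 0.2 q [ 0.27  0.52  0.    1.81 -0.    0.81 -0.97]
F tool [-1.31  2.69 11.83]
yaw-based post angle; TCP radial/tang: 0.0776 0.0182
0 [ 0.04  0.14 -0.38] [-0.44  0.    0.13]
1.5 [ 0.08  0.13 -0.58] [-0.44  1.5   0.13]
3 [ 0.11  0.13 -0.79] [-0.44  3.    0.12]
4.5 [ 0.13  0.13 -0.99] [-0.45  4.5   0.11]
6 [ 0.15  0.13 -1.2 ] [-0.45  6.    0.11]
[[-0.51  2.48 12.06  2.57]
 [-1.12  2.68 11.18  2.49]
 [-1.07  1.98 11.25  2.5 ]
 [-2.38  2.78 12.29  2.5 ]
 [-2.03  2.27 12.28  2.51]
 [-1.09  2.59 11.62  2.53]]
[-1.37  2.46 11.78  2.52  0.02  0.32]
```

step_arm --slide '[[0.04,0.1,-0.45],[0.05,0.1,-0.52],[0.05,0.1,-0.57]]' --rotation '[[-0.3,0.4,0.1],[-0.3,0.8,0.1],[-0.3,1,0.1]]' --hand '[0,0,0]'

```text
time_s: 16.25
position: [0.5537, -0.212, 0.0935]
ee_rot: [-0.569, 0.414, -0.419, 0.574]
ft_force: [12.3, 5.3, -3.8]
grip_width: 0.006
```

```bash
python3 n.py;python3 avg.py
```

```text
t 16.25 pos [ 0.5537 -0.212   0.0935] yaw -72.21 tilt [ 0.002 -1.     0.01 ] F [12.28  5.27 -3.82] M [ 1.14 -2.54 -0.02] g 0.6 q [ 0.27  0.52  0.01  1.81 -0.01  0.81 -0.98]
F tool [-1.27  3.95 13.26]
yaw-based post angle; TCP radial/tang: 0.0776 0.0184
0 [ 0.04  0.14 -0.39] [-0.56  0.    0.11]
1.5 [ 0.08  0.14 -0.59] [-0.56  1.5   0.11]
3 [ 0.11  0.14 -0.8 ] [-0.56  3.    0.1 ]
4.5 [ 0.13  0.14 -1.  ] [-0.56  4.5   0.09]
6 [ 0.15  0.13 -1.21] [-0.56  6.    0.08]
[[-1.74  1.53 12.54  2.69]
 [-1.55  3.32 12.79  2.73]
 [-1.66  3.57 12.24  2.67]
 [-1.35  2.87 13.03  2.68]
 [-1.05  3.25 12.95  2.71]
 [-2.31  2.92 12.73  2.75]]
[-1.61  2.91 12.71  2.7   0.    0.36]
```

About 13 N, the middle of the tight window. I'll back off along the tangent, lift clear and check.

step_arm --slide '[[0,0,0.5],[0,0,1.5],[0,0,3],[0,-3,4],[0,-8,4],[0,-13,5],[0,-14,8],[0,-14,11]]' --rotation '[[0,0,0],[0,0,0],[0,0,0],[0,0,0],[0,0,0],[0,0,0],[0,0,0],[0,0,0]]' --hand '[0,0,0,0,0,0,0,0]'

```text
time_s: 17.55
position: [0.6589, -0.1783, 0.2364]
ee_rot: [-0.568, 0.413, -0.42, 0.574]
ft_force: [-0.3, -0.4, -1.2]
grip_width: 0.002
```

Run:
```python
from h import *
import cv2
s=st()
I={n:np.clip(cams.capture(n)[:,:,::-1]*1.4,0,255).astype('uint8') for n in("top","scene","wrist")}
cv2.imwrite("pics/c9.png",np.hstack([cv2.resize(I["scene"][260:430,120:290],(400,400),interpolation=cv2.INTER_CUBIC),cv2.resize(I["top"][200:320,360:480],(400,400),interpolation=cv2.INTER_CUBIC)]))
cv2.imwrite("pics/w9.png",I["wrist"])
```

```text
t 17.55 pos [ 0.6589 -0.1783  0.2364] yaw -72.23 tilt [ 0.003 -1.     0.012] F [-0.32 -0.4  -1.23] M [-0.03  0.   -0.  ] g 0.2 q [ 0.17  0.52  0.02  1.41 -0.01  1.2  -1.06]
```

View pics/c9.png

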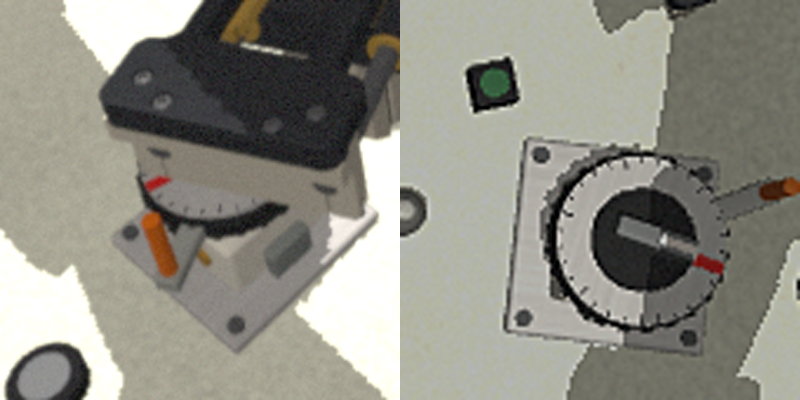

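View pics/w9.png

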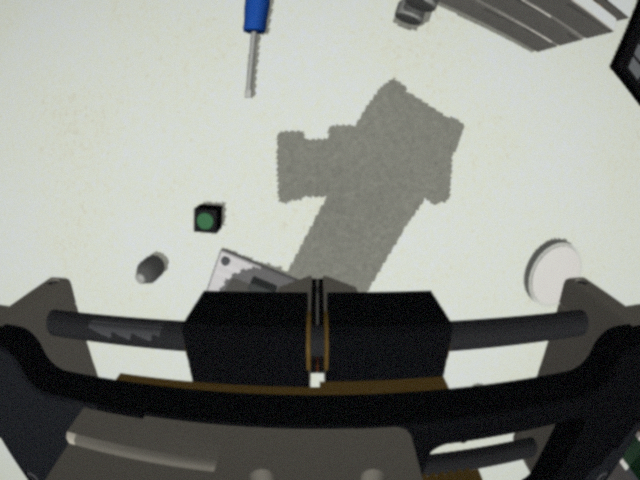

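Run:
```python
from h import *
import cv2
a=cams.capture("top")[:,:,::-1]
x0,y0=395,230;f=8
c=cv2.resize(np.clip(a[y0:y0+75,x0:x0+95]*1.6,0,255).astype('uint8'),None,fx=f,fy=f,interpolation=cv2.INTER_CUBIC)
ra=lambda r,d,z:[C[0]+r*np.cos(np.radians(d)),C[1]+r*np.sin(np.radians(d)),z]
for d,col in((-103,(255,255,0)),(-108,(0,255,0)),(-113,(255,0,255))):
    for r,z in((.022,.124),(-.022,.124),(.030,.094),(.039,.087)):
        p=(proj("top",ra(r,d,z))-[x0,y0]+.5)*f; cv2.circle(c,tuple(int(v) for v in p),3,col,-1)
cv2.imwrite("pics/t10.png",c)
```

```text
(no output)
```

View pics/t10.png

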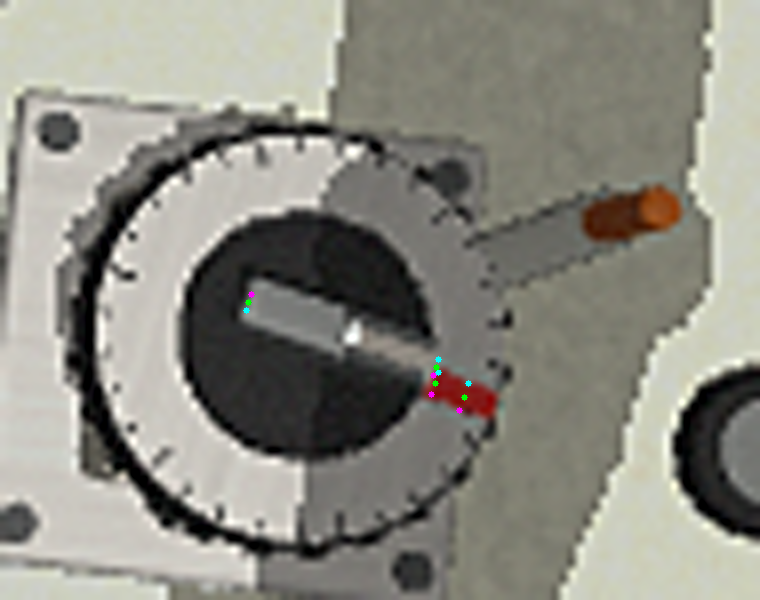

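The overlaid -108° points fall on both the bar and the centre of the red mark. The pointer is still set and the robot is clear, so I'll hand in.

```bash
python3 -c "
from workcell import robot
print(robot.job_done())"
```

```text
the job is handed in; nothing more can be done
None
```

I turned the knob about 87° clockwise onto the red mark, then tightened the lock ring, and handed the job in at about 18 s of the 64 s allowed.

- **Knob:** I pinched the bar at 11.7 mm, turned it and let go. The wrist picture right after release and the top picture after tightening both show the pointer on the mark, within about 1–2° by eye.
- **Ring:** I pushed the post with the closed fingers against a steady drag of 5–6 N. It met the clamp after roughly 57° of travel. I pushed on to 12.7–13.3 N square to the lever, then backed off.
- **End state:** The gripper is lifted clear and wrist forces are back near zero. The lens cap, filter cube and objective appear undisturbed in the last pictures; I did not measure their positions again.

**Disagreement:** The force reading while holding still at the clamp was sometimes 0.5–1 N below the value while moving or the value from the wrist moment. At the end all three were close to 13 N, well inside the 10–16 N range.

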